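Load and lock a relay, then hold the enable key down through the guard slot

TASK

Stand the blue relay fully home in the black socket on the green board, then swing the red lever all the way shut over it. Then take the yellow-handled key from its grey holder, pass its steel blade straight down through the slot in the yellow guard plate, and push the red spring plunger inside down by about two thirds of its travel (at least half). Finish while still gripping the key by its handle and holding the plunger down, and leave the orange relay, the blue cup and the calliper where they are.

Things in the scene. Friction and masses are not known exactly. Their poses are not given: they have to be found in the camera images.
- relay: the relay to load: a blue upright block with a black foot and a white patch on top, 28 (x) x 22 (y) x 56 mm tall, about 60 g, standing loose on the bench. Origin at the centre of its underside, z up. Fits the socket either way round. The blue and the orange relay may have swapped places
- spare_relay: an orange relay of the same size, 28 x 22 x 56 mm: not needed, leave it. Origin at the centre of its underside
- socket: the black socket block, 60 (x) x 52 (y) x 20 mm high, fixed on a green board 140 x 90 x 3 mm. Origin on the bench under the pocket's centre. The pocket in its top is 30 (x) x 24 (y) mm and 15 mm deep (1 mm clearance each side of the relay, chamfered mouth), its mouth 20 mm above the bench. The lever's steel post, its vertical hinge, stands at x = +42 mm, y = 0
- pocket_floor (a point): centre of the pocket's floor, 5 mm above the bench, with the socket's axes; the relay's origin belongs here
- lever (a joint): red lever's angle about its post. 0 = shut: the bar points from the post along the socket's -x, over the relay. It grows, up to 2.0, as it swings open to the socket's +y side (1.57: bar along +y). Stays where left (0.4 N at the knob moves it). Bar 12 mm wide, 64 to 71 mm above the bench; a seated relay's top is at 61 mm, one not home blocks it
- lever_knob (a point): the lever's grip: an upright red peg of 14 mm diameter, 84 mm from the hinge, rising from the bar's top (71 mm above the bench) to 92 mm; this point is on its axis 82 mm above the bench
- guard: the guard box, fixed: 100 (x) x 80 (y) x 90 mm high, with a yellow top plate 6 mm thick and partly clear sides. Origin on the bench under the slot's centre; the slot is in the middle of the top, its long side along x
- slot (a point): centre of the slot's mouth at the plate's upper face, 90 mm above the bench. The slot is 32 mm (along the guard's x) x 10 mm (along its y), straight through the 6 mm plate, upper edge chamfered by 2 mm; clearance to the blade 2 mm in all (1 mm each side)
- plunger (a joint): how far the red spring plunger inside the guard is pressed, in m: 0 = up, 0.016 = bottomed. Its flat top, 36 mm in diameter, centred under the slot, is 40 mm below the plate's upper face when up (50 mm above the bench). It takes 3 N to start and 6 N to bottom, and it pushes the key back up if let go
- holder: the grey key holder, fixed: block 60 x 44 mm, top at 66 mm above the bench, on a foot 80 x 64 mm, with a loose slot (34 x 12 mm) along its x in which the key's blade stands. Origin on the bench under its centre
- key: the enable key, loose, 80 g, upright in the holder, collar on its top (tip 8 mm above the bench). Origin: centre of the blade's tip, z up. Steel blade 30 (x) x 8 (y) mm, 58 mm long (last 4 mm 26 x 5); black collar 46 x 26 mm, 58 to 64 mm above the tip; yellow handle 36 (x) x 18 (y) mm, 64 to 106 mm. Fits the slot either way round; the plunger bottoms 2 mm before the collar meets the guard
- key_grip (a point): middle of the key's handle, where to grip it across its 18 mm thickness: 84 mm above the blade's tip
- screw_cup: open blue plastic cup, 70 mm across, 50 mm tall, loose on the bench between the socket and the key holder, nearer the robot: leave it. Origin at the centre of its underside
- calliper: steel calliper, 220 mm long (x), 14 mm high, lying loose at the right beyond the relays: leave it. Origin under its middle

How it is judged:
By the outcome, as a careful person would: the job done as asked, in the order asked, and still so for the second after the job is handed in, while the arm keeps its last pose, push and grip.
It also fails if it takes over 72 s, if anything falls off the work surface, if the arm or the gripper's body presses on something with over 40 N, if the wrist force passes 120 N, or if a joint passes its speed limit or range.

ROBOT

A 6-joint arm with a two-finger parallel gripper is mounted at the origin on the work surface. World frame = base frame: x ahead of the robot, y to its left, z up, the work surface at z = 0. Lengths are in m, angles in rad, forces in N, time in s.
With the tool pointing down it reaches from about 0.25 to 0.8 m from the base axis. Payload 3.9 kg.
Tool frame: the origin (TCP) lies between the finger pads, 19 mm behind the fingertips; this is the grasp point; z points along the fingers, y is the line along which they close (so a half turn about z gives the same grasp; the last joint's range is limited). The gripper opens to 85 mm and grips with 20 to 120 N. Pads are 22 mm wide; open, the fingers measure 114 mm over their backs; the gripper's body (76 mm by 85 mm) begins 54 mm behind the grasp point. The pads swing forward as they close: fully open they stand 13 mm farther back than shut.
Start: joints at [-1.313, 0.26, -0.138, 1.173, 0, 1.571], TCP at [0.134, -0.508, 0.25] pointing down, gripper open.
Joint ranges: [-2.78, 2.78], [-0.83, 1.72], [-1.28, 1.37], [-1.9, 2.12], [-1.57, 1.48], [-3.14, 3.14]. Speed limits (rad/s): [2.57, 2.57, 3.14, 3.14, 3.14, 3.14].

INTERFACE

Orientations are given as a unit quaternion [x, y, z, w].
In Python, from workcell import robot gives the robot as it stands.
- The arm moves only by the shell command python3 shift.py 'ROWS' [OPENING] [FORCE]. ROWS is a JSON object whose key "ticks" holds a list of rows, 1 to 20 of them, each of 6 numbers: dx, dy, dz in a scale on which 1.0 is 0.75 m, then a rotation vector rx, ry, rz in parts of the range, where 1.0 means pi rad; each row is the pose to reach, as a shift and turn from the pose commanded when the command began, along the tool's axes at that moment; what a row does not reach only later rows make up. A row lasts 1/10 s, in which the tool goes at most 0.05 m and 0.15 rad, less where a joint would pass 70% of its speed; a pose out of reach is approached as far as the arm can. OPENING is the finger opening in m, set as the command begins (- or left out keeps the last). The fingers move at their own pace and stop on an object; FORCE is the grip in N (left out, the last holds). Time passes only in rows, so rows that do not move let the fingers close. It prints the time, the measured TCP pose, the force, the opening and the grip force at its end. Input that does not fit is refused with a message, and nothing moves.
- robot.sense(): the state, without advancing time (a new reading comes with each control period).
- robot.camera(name): name is "scene" or "top" or "wrist"; returns a dict with "pixels" (480x640x3 uint8, blue, green, red), "z_map" (480x640 float32, m along the optical axis (not along the pixel's ray), 0 where there is no reading), "camera_matrix" (3x3 intrinsics, pixels), "view" (4x4, takes a point from world to camera coordinates); the wrist camera has in their place "tool_from_camera" (4x4, takes a point from camera to tool coordinates, whose origin is the TCP and whose axes are the flange's). Camera axes: x right, y up, looking along -z (the intrinsics and any distortion apply to the point x, -y, -z); pixel columns grow to the right and rows downward; lengths in m; the calibration is good to about 2 mm. A picture is of the moment at which its call begins: read the wrist's pose just before it.
- robot.sign_off(): hands the job in; it is judged then, once.
The state is a dict: "t": time; "qpos": joint angles; "joint_vel": joint speeds; "tau": joint torques, N m; "position": TCP position; "eef_rot": TCP orientation; "wrist_force": force on the tool from outside, world axes, zero at the start; "moment": the same for the moment, N m; "finger_gap": finger opening in m; "grasp_force": force on a finger pad.
Only numpy, scipy, OpenCV 4.12 (cv2) and the standard library are available. Lean on these libraries where they do the work, as an engineer would, in place of code of your own. Each camera call takes 0.05 s, during which the arm holds its last target. There are 200 camera calls.

## Working session

There is one attempt and no reset: what is moved stays moved. The work goes in short steps, Python scripts to look and compute and a shell command to move; the robot and the scene stay as the last step left them, time stands still between calls to the robot, and variables do not carry over. Pictures are saved under pics/ and viewed, at most 10 in all, crops included, and the job is handed in when it is done.

```bash
ls; mkdir -p pics
cat > h.py <<'E'
from workcell import robot
import numpy as np, cv2
def cloud(c, s=None):
    z=c["z_map"]; K=np.array(c["camera_matrix"]); v,u=np.mgrid[0:480,0:640]
    P=np.stack([(u-K[0,2])/K[0,0]*z, -(v-K[1,2])/K[1,1]*z, -z, np.ones_like(z)],-1)
    M=np.linalg.inv(np.array(c["view"])) if "view" in c else tool(s)@np.array(c["tool_from_camera"])
    W=(P@M.T)[...,:3]; W[z==0]=np.nan
    return W
def tool(s):
    from scipy.spatial.transform import Rotation as R
    T=np.eye(4); T[:3,:3]=R.from_quat(s["eef_rot"]).as_matrix(); T[:3,3]=s["position"]; return T
E
python3 - <<'E'
from h import *
s=robot.sense(); print(s)
for n in ("top","scene"):
    c=robot.camera(n); cv2.imwrite(f"pics/{n}0.png",c["pixels"]); np.savez(f"{n}0.npz",**c)
    print({k:v for k,v in c.items() if k not in("pixels","z_map")})
E
```

```text
pics
shift.py
workcell.py
{'t': 0.0, 'qpos': array([-1.31301055e+00,  2.60721280e-01, -1.39358053e-01,  1.17267670e+00,
       -2.43815567e-05,  1.57075218e+00]), 'joint_vel': array([-0.00085292,  0.00139923, -0.00030776, -0.00083017, -0.0005754 ,
       -0.00084297]), 'tau': array([ 1.63783261e-03, -4.05682182e+01,  2.53920060e+01,  1.88472506e-02,
        1.77346760e-04,  2.31682679e-05]), 'position': array([ 0.1336766 , -0.50704792,  0.24914948]), 'eef_rot': array([ 9.91701490e-01,  1.28558139e-01, -1.38014639e-04, -9.70158954e-04]), 'wrist_force': array([-0.46101294, -0.38040617,  0.36827833]), 'moment': array([-0.01870667, -0.04915056,  0.00754796]), 'grasp_force': 0.0, 'finger_gap': 0.08557108145442395}
{'camera_matrix': array([[491.89241603,   0.        , 322.18082345],
       [  0.        , 491.89241603, 233.77969394],
       [  0.        ,   0.        ,   1.        ]]), 'view': array([[ 0.01731214, -0.9995201 ,  0.02568791, -0.10859181],
       [ 0.98085512,  0.02196177,  0.19349655, -0.52218899],
       [-0.19396784,  0.02184628,  0.98076461, -1.15471059],
       [ 0.        ,  0.        ,  0.        ,  1.        ]])}
{'camera_matrix': array([[587.8008369 ,   0.        , 325.01393575],
       [  0.        , 587.8008369 , 231.55054411],
       [  0.        ,   0.        ,   1.        ]]), 'view': array([[ 0.10206253,  0.99458417, -0.01963595,  0.05737568],
       [-0.5319854 ,  0.07124949,  0.84375058,  0.19371635],
       [ 0.84058002, -0.07566928,  0.53637616, -1.64626233],
       [ 0.        ,  0.        ,  0.        ,  1.        ]])}
```

View pics/top0.png

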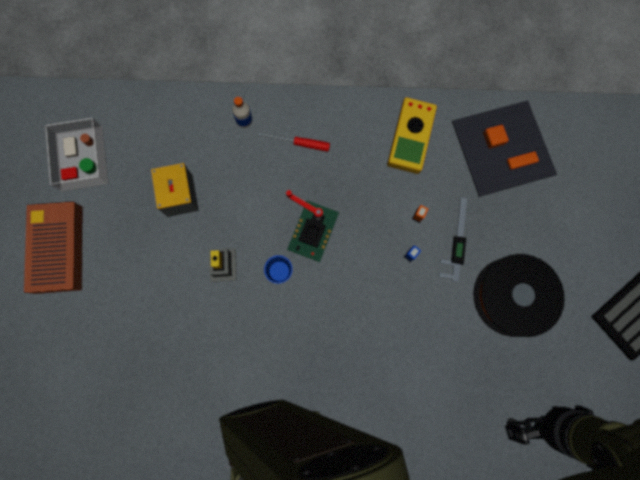

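View pics/scene0.png

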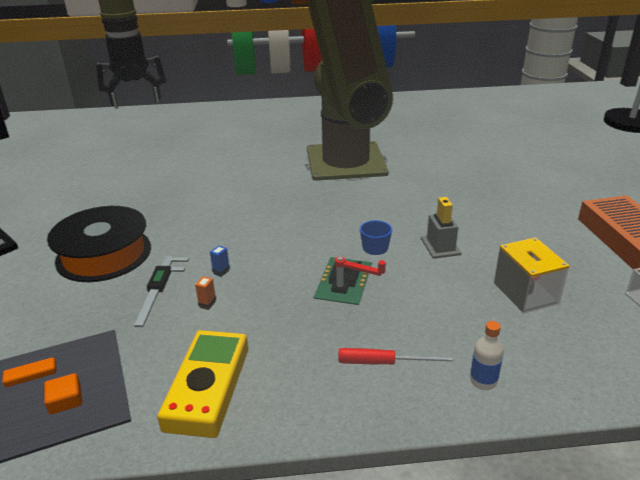

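Top view: blue relay at (413,253), orange (421,213), socket (313,233) with post (320,212) and lever knob (289,193), key (215,260), guard slot (171,186), cup (278,269). Scene view agrees with this. Next I'll get coarse positions.

Run:
```python
from h import *
np.set_printoptions(precision=4,suppress=True)
for n,pts in (("top",dict(relay=(413,253),orange=(421,213),pocket=(313,233),post=(320,212),knob=(289,193),key=(215,257),guard=(171,186),guardcorner=(185,200),cup=(278,269),board=(300,250))),("scene",dict(relay=(220,250),orange=(205,284),knob=(381,264),post=(341,262),key=(445,200),guard=(533,256)))):
    W=cloud(np.load(f"{n}0.npz"))
    for k,(u,v) in pts.items():
        p=W[v-2:v+3,u-2:u+3].reshape(-1,3); print(n,k,np.nanmedian(p,0),np.nanmax(p[:,2]))
for n in ("top","scene"):
    c=np.load(f"{n}0.npz");W=cloud(c);h=cv2.cvtColor(c["pixels"],cv2.COLOR_BGR2HSV)
    R=(W[...,0]>.25)&(W[...,0]<.75)
    for k,(lo,hi,z0,z1,yl,yh) in dict(relay=((100,90,50),(130,255,255),.045,.07,-.3,-.1),key=((20,100,80),(35,255,255),.09,.13,.1,.3),guard=((20,100,80),(35,255,255),.08,.1,.2,.45),leverred=((0,120,60),(8,255,255),.06,.1,-.1,.15)).items():
        m=(cv2.inRange(h,lo,hi)>0)&R&(W[...,2]>z0)&(W[...,2]<z1)&(W[...,1]>yl)&(W[...,1]<yh)
        if m.sum()>5:
            p=W[m]; r=cv2.minAreaRect((p[:,:2]*1000).astype(np.float32)); print(n,k,m.sum(),p.mean(0),r)
```

```text
top relay [ 0.4805 -0.3201  0.0571] 0.0636834270176494
top orange [ 0.5814 -0.3423  0.0567] 0.06267262947425944
top pocket [ 0.5346 -0.0758  0.0053] 0.00922575293249106
top post [ 0.5723 -0.0914  0.0777] 0.08200465270942492
top knob [ 0.6149 -0.0157  0.0922] 0.0966695563912503
top key [0.4518 0.1473 0.1159] 0.1194923442770961
top guard [0.6354 0.2777 0.0521] 0.09131004954217925
top guardcorner [0.5917 0.2322 0.0899] 0.09367553032525056
top cup [0.4407 0.0102 0.0064] 0.01186446432056254
top board [ 0.4902 -0.0438  0.0051] 0.011811912857581541
scene relay [ 0.4833 -0.3189  0.0583] 0.06104844232591622
scene orange [ 0.5934 -0.3416  0.0575] 0.06106277466505383
scene knob [ 0.6182 -0.0167  0.0915] 0.096760991958733
scene post [ 0.5806 -0.0854  0.0757] 0.07803257079081682
scene key [0.4447 0.1497 0.1157] 0.11835590305691368
scene guard [0.5816 0.2912 0.0546] 0.09420833917150284
top key 920 [0.5993 0.2466 0.0955] ((546.6611938476562, 230.03347778320312), (281.1481018066406, 95.15301513671875), 24.891826629638672)
top guard 1310 [0.6268 0.2683 0.0909] ((628.5538330078125, 268.8272705078125), (102.39055633544922, 81.59957885742188), 12.829425811767578)
top leverred 215 [ 0.5938 -0.0526  0.0753] ((593.0828857421875, -52.75029754638672), (98.97660064697266, 19.615278244018555), 60.53733444213867)
scene key 1123 [0.5939 0.2413 0.0944] ((543.7387084960938, 231.17935180664062), (287.68548583984375, 99.93606567382812), 24.695383071899414)
scene guard 1482 [0.6304 0.2679 0.0905] ((626.40673828125, 269.2027282714844), (105.75469970703125, 84.45452117919922), 13.650696754455566)
scene leverred 370 [ 0.5969 -0.0501  0.0744] ((591.7471923828125, -50.858768463134766), (98.70919036865234, 23.212646484375), 62.20503234863281)
```

```bash
cat >> h.py <<'E'
def row(x,y,z,yaw=None):
    """shift in tool axes to reach world x,y,z with tool x at yaw (tool down)"""
    from scipy.spatial.transform import Rotation as R
    s=robot.sense(); T=tool(s); d=T[:3,:3].T@(np.array([x,y,z])-T[:3,3]); cy=np.arctan2(T[1,0],T[0,0])
    r=np.zeros(3)
    if yaw is not None:
        yaw=cy+(yaw-cy+np.pi/2)%np.pi-np.pi/2
        G=R.from_euler('z',yaw)*R.from_euler('x',np.pi); r=(R.from_matrix(T[:3,:3]).inv()*G).as_rotvec()
    print("yaw now",round(cy,3),"row",d.round(4),r.round(4),"q6",s["qpos"][5].round(2),"dist",np.linalg.norm(d).round(3))
E
python3 - <<'E'
from h import *
np.set_printoptions(precision=4,suppress=True)
c=robot.camera("wrist"); print(c["tool_from_camera"],c["camera_matrix"])
row(.45,-.33,.25,-.44)
for n in("top","scene"):
    c=np.load(f"{n}0.npz");W=cloud(c);h=cv2.cvtColor(c["pixels"],cv2.COLOR_BGR2HSV)
    m=(W[...,2]>.053)&(W[...,2]<.062)&(abs(W[...,0]-.482)<.03)&(abs(W[...,1]+.32)<.03);p=W[m]
    print(n,m.sum(),p.mean(0),cv2.minAreaRect((p[:,:2]*1000).astype(np.float32)))
E
```

```text
[[ 0.0007  0.954   0.2999  0.077 ]
 [ 1.     -0.0006 -0.0006  0.0017]
 [-0.0004  0.2999 -0.954  -0.1241]
 [ 0.      0.      0.      1.    ]] [[401.1796   0.     321.0732]
 [  0.     401.1796 244.9863]
 [  0.       0.       1.    ]]
yaw now 0.258 row [ 0.351  -0.0907 -0.0005] [-0.0014  0.0005  0.6978] q6 1.57 dist 0.363
top 103 [ 0.4844 -0.3232  0.0577] ((484.2174987792969, -323.23822021484375), (21.92841339111328, 28.98249626159668), 50.59891891479492)
scene 122 [ 0.4843 -0.3219  0.0574] ((481.82598876953125, -321.638671875), (26.89938735961914, 32.500267028808594), 60.04403305053711)
```

```bash
python3 -c "
from h import *
row(.483,-.322,.19,-.69)"
```

```text
yaw now 0.258 row [ 0.385  -0.09    0.0595] [-1.400e-03  7.000e-04  9.478e-01] q6 1.57 dist 0.4
```

Careful with the scale: shifts go in shares of 0.75 m and turns go in shares of pi rad. That gives: 0.385 m / 0.75 = 0.5133, -0.09 m / 0.75 = -0.12, 0.948 rad / 3.1416 = 0.3018.

```bash
R="x"; python3 shift.py '{"ticks": [[0.5133,-0.12,0.08,0,0,0.3018],[0.5133,-0.12,0.08,0,0,0.3018],[0.5133,-0.12,0.08,0,0,0.3018],[0.5133,-0.12,0.08,0,0,0.3018],[0.5133,-0.12,0.08,0,0,0.3018],[0.5133,-0.12,0.08,0,0,0.3018],[0.5133,-0.12,0.08,0,0,0.3018],[0.5133,-0.12,0.08,0,0,0.3018],[0.5133,-0.12,0.08,0,0,0.3018],[0.5133,-0.12,0.08,0,0,0.3018],[0.5133,-0.12,0.08,0,0,0.3018],[0.5133,-0.12,0.08,0,0,0.3018],[0.5133,-0.12,0.08,0,0,0.3018]]}' 0.06
cat >> h.py <<'E'
def grab(name,f):
    s=robot.sense(); c=robot.camera(name); cv2.imwrite(f"pics/{f}.png",c["pixels"]); return c,cloud(c,s)
def rect(W,x,y,r,z0,z1):
    m=(W[...,2]>z0)&(W[...,2]<z1)&(np.hypot(W[...,0]-x,W[...,1]-y)<r); p=W[m]
    print(m.sum(),p.mean(0).round(4),cv2.minAreaRect((p[:,:2]*1000).astype(np.float32)))
    return m
E
python3 - <<'E'
from h import *
c,W=grab("wrist","w1"); rect(W,.483,-.322,.035,.052,.062)
E
```

```text
t: 1.45
position: [0.4655, -0.345, 0.1904]
eef_rot: [0.948, -0.319, 0.003, -0.011]
wrist_force: [-0.4, 0.0, 0.1]
finger_gap: 0.0603
grasp_force: 0.0
1368 [ 0.4848 -0.326   0.0561] ((484.2662353515625, -325.3485412597656), (22.202787399291992, 28.57161521911621), 51.06587600708008)
```

View pics/w1.png

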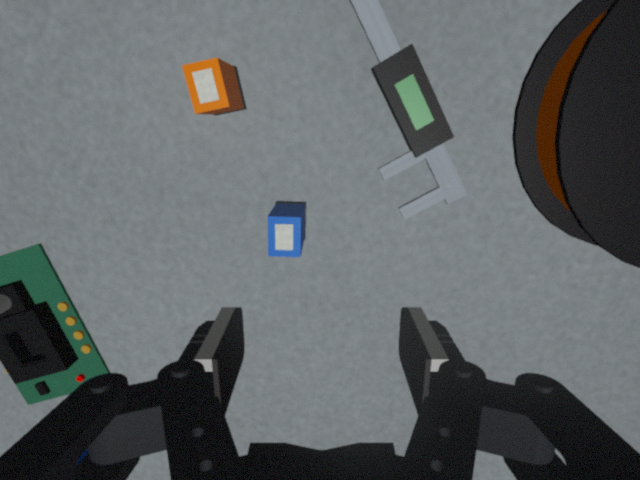

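The blue relay's top is at (285,237), aligned with the tool and a little ahead of the fingers. The arm hadn't quite settled, so I'll measure again.

Run:
```python
from h import *
s=robot.sense();print(s["t"],s["position"],s["joint_vel"].round(3))
c,W=grab("wrist","w2"); rect(W,.484,-.325,.035,.052,.062)
s=robot.sense();print(s["t"],s["position"],s["joint_vel"].round(3))
row(.484,-.325,.04,-.68)
```

```text
1.5 [ 0.46568552 -0.344944    0.19047292] [ 0.004  0.     0.002 -0.002  0.003  0.001]
1365 [ 0.4846 -0.326   0.0561] ((484.2380065917969, -325.4197998046875), (22.148983001708984, 28.798084259033203), 51.80506134033203)
1.55 [ 0.46585643 -0.34483752  0.19046026] [ 0.007  0.002  0.002 -0.002  0.001  0.002]
yaw now -0.648 row [ 0.0025 -0.0233  0.151 ] [-0.0227  0.0004  0.032 ] q6 3.14 dist 0.153
```

```bash
sed -i 's|yaw=cy+(yaw-cy+np.pi/2)%np.pi-np.pi/2|q=s["qpos"]; k=[yaw+i*np.pi for i in range(-3,4)]; yaw=min(k,key=lambda a:abs(q[5]-(a-cy))if abs(q[5]-(a-cy))<2.9 else 99)|; s|r=np.zeros(3)|r=np.zeros(3); G0=None|' h.py
python3 -c "
from h import *
row(.484,-.3255,.19,-.66)"
```

```text
yaw now -0.648 row [ 0.0028 -0.0264  0.0011] [-3.0000e-04 -3.5500e-02 -3.1294e+00] q6 3.14 dist 0.027
```

In the tool's units: -0.026 m / 0.75 = -0.0347, 0.003 m / 0.75 = 0.004, -3.1294 rad / 3.1416 = -0.9961.

```bash
python3 shift.py '{"ticks": [[0.004,-0.0347,0,0,-0.0113,-0.9961],[0.004,-0.0347,0,0,-0.0113,-0.9961],[0.004,-0.0347,0,0,-0.0113,-0.9961],[0.004,-0.0347,0,0,-0.0113,-0.9961],[0.004,-0.0347,0,0,-0.0113,-0.9961],[0.004,-0.0347,0,0,-0.0113,-0.9961],[0.004,-0.0347,0,0,-0.0113,-0.9961],[0.004,-0.0347,0,0,-0.0113,-0.9961],[0.004,-0.0347,0,0,-0.0113,-0.9961],[0.004,-0.0347,0,0,-0.0113,-0.9961],[0.004,-0.0347,0,0,-0.0113,-0.9961],[0.004,-0.0347,0,0,-0.0113,-0.9961],[0.004,-0.0347,0,0,-0.0113,-0.9961],[0.004,-0.0347,0,0,-0.0113,-0.9961],[0.004,-0.0347,0,0,-0.0113,-0.9961],[0.004,-0.0347,0,0,-0.0113,-0.9961],[0.004,-0.0347,0,0,-0.0113,-0.9961],[0.004,-0.0347,0,0,-0.0113,-0.9961],[0.004,-0.0347,0,0,-0.0113,-0.9961],[0.004,-0.0347,0,0,-0.0113,-0.9961]]}'
python3 - <<'E'
from h import *
c,W=grab("wrist","w3"); rect(W,.484,-.325,.035,.052,.062)
row(.484,-.3255,.041,-.67)
E
```

```text
t: 3.55
position: [0.4843, -0.3256, 0.1909]
eef_rot: [0.381, 0.924, 0.0, -0.001]
wrist_force: [-0.5, -0.2, 0.5]
finger_gap: 0.06
grasp_force: 0.0
1354 [ 0.4836 -0.3239  0.0563] ((484.0705261230469, -324.3306579589844), (21.948177337646484, 28.77886962890625), 51.43854904174805)
yaw now 2.363 row [-0.000e+00 -1.000e-04  1.499e-01] [ 0.     -0.0018 -0.1089] q6 0.19 dist 0.15
```

In the tool's units: 0.15 m / 0.75 = 0.2, 0.13 m / 0.75 = 0.1733, -0.107 rad / 3.1416 = -0.0341.

```bash
python3 shift.py '{"ticks": [[0,0.0007,0.0667,0,0,-0.0341],[0,0.0007,0.1333,0,0,-0.0341],[0,0.0007,0.1733,0,0,-0.0341],[0,0.0007,0.2,0,0,-0.0341],[0,0.0007,0.2,0,0,-0.0341],[0,0.0007,0.2,0,0,-0.0341]]}' 
python3 shift.py '{"ticks": [[0,0,0,0,0,0],[0,0,0,0,0,0],[0,0,0,0,0,0],[0,0,0,0,0,0],[0,0,0,0,0,0],[0,0,0,0,0,0]]}' 0.01 40
python3 -c "
from h import *
row(.484,-.325,.16,None)"
```

```text
t: 4.2
position: [0.4848, -0.325, 0.041]
eef_rot: [0.335, 0.942, 0.0, -0.001]
wrist_force: [0.6, -0.1, -0.1]
finger_gap: 0.06
grasp_force: 0.0
t: 4.8
position: [0.486, -0.3254, 0.0422]
eef_rot: [0.334, 0.943, -0.0, 0.001]
wrist_force: [-0.2, 0.4, 7.0]
finger_gap: 0.0215
grasp_force: 39.8
yaw now 2.461 row [ 0.0017 -0.0009 -0.1178] [0. 0. 0.] q6 0.09 dist 0.118
```

In the tool's units: -0.14 m / 0.75 = -0.1867, -0.1 m / 0.75 = -0.1333.

```bash
python3 shift.py '{"ticks": [[0,0,-0.0667,0,0,0],[0,0,-0.1333,0,0,0],[0,0,-0.1867,0,0,0],[0,0,-0.1867,0,0,0]]}'
python3 -c "
from h import *
row(.475,-.042,.2,2.7)"
```

```text
t: 5.2
position: [0.4886, -0.3272, 0.1874]
eef_rot: [0.334, 0.943, -0.001, 0.005]
wrist_force: [0.3, -0.6, -0.3]
finger_gap: 0.0213
grasp_force: 39.4
yaw now 2.461 row [ 0.19    0.213  -0.0142] [ 1.000e-04  1.040e-02 -2.394e-01] q6 0.09 dist 0.286
```

In the tool's units: 0.213 m / 0.75 = 0.284, 0.19 m / 0.75 = 0.2533, -0.24 rad / 3.1416 = -0.0764.

```bash
python3 shift.py '{"ticks": [[0.2533,0.284,-0.02,0,0,-0.0764],[0.2533,0.284,-0.02,0,0,-0.0764],[0.2533,0.284,-0.02,0,0,-0.0764],[0.2533,0.284,-0.02,0,0,-0.0764],[0.2533,0.284,-0.02,0,0,-0.0764],[0.2533,0.284,-0.02,0,0,-0.0764],[0.2533,0.284,-0.02,0,0,-0.0764],[0.2533,0.284,-0.02,0,0,-0.0764],[0.2533,0.284,-0.02,0,0,-0.0764]]}'
python3 - <<'E'
from h import *
c,W=grab("wrist","w4"); np.save("W4.npy",W)
m=rect(W,.54,-.073,.05,.016,.024)
rect(W,.54,-.073,.1,.001,.006)
rect(W,.575,-.09,.02,.072,.09)
rect(W,.616,-.016,.02,.087,.097)
E
```

```text
t: 6.1
position: [0.4714, -0.0405, 0.1956]
eef_rot: [0.219, 0.976, 0.0, -0.001]
wrist_force: [-0.1, 0.3, -1.7]
finger_gap: 0.0214
grasp_force: 39.7
210 [ 0.5064 -0.0878  0.02  ] ((508.77252197265625, -88.71495819091797), (8.233708381652832, 22.678375244140625), 64.87652587890625)
7121 [ 0.5029 -0.0603  0.0027] ((521.3049926757812, -63.907623291015625), (199.44561767578125, 156.02053833007812), 63.941871643066406)
104 [ 0.58   -0.0909  0.076 ] ((580.0178833007812, -90.89645385742188), (16.638273239135742, 7.761855125427246), 70.98644256591797)
0 [nan nan nan] ((0.0, 0.0), (0.0, 0.0), 0.0)h.py:25: RuntimeWarning: Mean of empty slice.
  print(m.sum(),p.mean(0).round(4),cv2.minAreaRect((p[:,:2]*1000).astype(np.float32)))
  ret = um.true_divide(
```

View pics/w4.png

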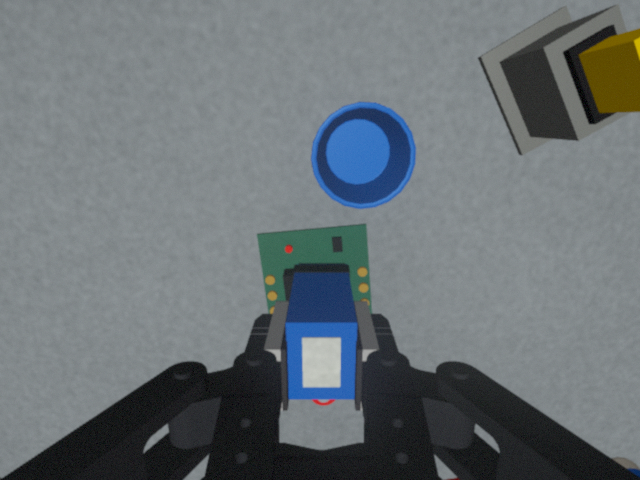

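The held relay (320,360) hides the socket, because the camera sits on the robot side. I'll back off along tool −x so the socket shows above it.

In the tool's units: -0.17 m / 0.75 = -0.2267, -0.15 m / 0.75 = -0.2.

```bash
python3 shift.py '{"ticks": [[-0.0667,0,0,0,0,0],[-0.1333,0,0,0,0,0],[-0.2,0,-0.0133,0,0,0],[-0.2267,0,-0.0267,0,0,0],[-0.2267,0,-0.0267,0,0,0],[-0.2267,0,-0.0267,0,0,0]]}'
python3 - <<'E'
from h import *
c,W=grab("wrist","w5"); np.save("W5.npy",W)
m=rect(W,.54,-.073,.05,.016,.024)
rect(W,.54,-.073,.1,.0015,.006)
rect(W,.575,-.09,.02,.072,.09)
rect(W,.616,-.016,.02,.087,.097)
E
```

```text
t: 6.75
position: [0.6248, -0.1137, 0.2148]
eef_rot: [0.22, 0.976, 0.001, -0.002]
wrist_force: [-0.2, -0.7, -1.0]
finger_gap: 0.0212
grasp_force: 39.6
4693 [ 0.5337 -0.0737  0.02  ] ((539.734130859375, -75.93665313720703), (52.13437271118164, 70.7890396118164), 70.24122619628906)
14535 [ 0.5363 -0.0763  0.0033] ((555.3125610351562, -80.34593200683594), (199.17898559570312, 165.5092315673828), 64.76667022705078)
796 [ 0.5743 -0.0879  0.0759] ((576.0796508789062, -84.3298110961914), (27.877424240112305, 18.87449836730957), 65.10743713378906)
451 [ 0.6158 -0.0165  0.0918] ((616.2679443359375, -16.058189392089844), (13.59158706665039, 13.435544967651367), 41.00785827636719)
```

View pics/w5.png

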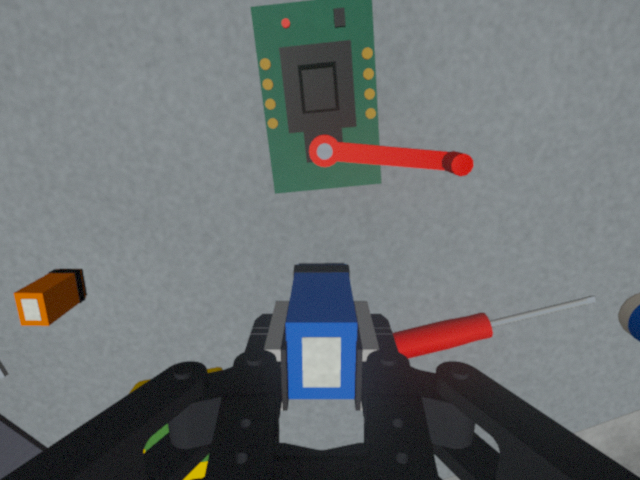

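The socket is at (318,88), its pocket (319,87), the post (324,151) and the knob (460,163). I'll rectify the image to the z=20 mm plane to find the pocket accurately.

```bash
cat >> h.py <<'E'
def rectify(c,s,z,cx,cy,yaw,half=.07,px=4000):
    """orthophoto of plane z; image right=local x, up=local y"""
    K=np.array(c["camera_matrix"]); M=np.linalg.inv(np.array(c["view"]) if 0 else tool(s)@np.array(c["tool_from_camera"]))
    n=int(2*half*px); a=np.array([[0,0],[n,0],[n,n],[0,n]],float)
    lx=(a[:,0]-n/2)/px; ly=-(a[:,1]-n/2)/px
    P=np.c_[cx+lx*np.cos(yaw)-ly*np.sin(yaw),cy+lx*np.sin(yaw)+ly*np.cos(yaw),np.full(4,z),np.ones(4)]@M.T
    uv=np.c_[K[0,0]*P[:,0]/-P[:,2]+K[0,2],K[1,2]-K[1,1]*P[:,1]/-P[:,2]]
    H=cv2.getPerspectiveTransform(a.astype(np.float32),uv.astype(np.float32))
    return cv2.warpPerspective(c["pixels"],H,(n,n),flags=cv2.WARP_INVERSE_MAP|cv2.INTER_CUBIC)
E
python3 - <<'E'
from h import *
s=robot.sense(); c=robot.camera("wrist")
I=rectify(c,s,.02,.537,-.0715,-.43,.05,6000); cv2.imwrite("pics/r5.png",cv2.convertScaleAbs(I,alpha=2.5))
W=cloud(c,s)
# board edges and post
h=cv2.cvtColor(c["pixels"],cv2.COLOR_BGR2HSV)
g=(cv2.inRange(h,(60,60,30),(90,255,255))>0)&(np.hypot(W[...,0]-.537,W[...,1]+.07)<.1)
p=W[g];print("board",cv2.minAreaRect((p[:,:2]*1000).astype(np.float32)))
E
```

```text
board ((549.84033203125, -83.02314758300781), (101.30745697021484, 157.95152282714844), 70.26644897460938)
```

View pics/r5.png

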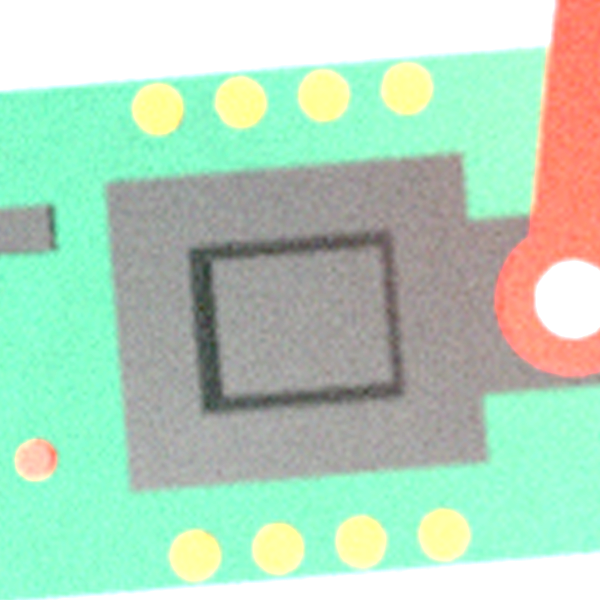

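Corners of the socket in the orthophoto are (107,184), (462,154), (487,461), (131,491), about 59.4 x 51.3 mm. That gives the pocket at about (0.535,-0.075), yaw -0.347. The post it predicts (0.5745,-0.089) matches the measured one. Next I'll check how the relay sits in the hand.

Run:
```python
from h import *
s=robot.sense(); c=robot.camera("wrist"); W=cloud(c,s)
T=np.linalg.inv(tool(s)); L=W@T[:3,:3].T+T[:3,3]
h=cv2.cvtColor(c["pixels"],cv2.COLOR_BGR2HSV)
m=(np.hypot(L[...,0],L[...,1])<.03)&(abs(L[...,2]+.015)<.006); 
b=m&((cv2.inRange(h,(100,80,40),(130,255,255))>0)|(cv2.inRange(h,(0,0,130),(180,80,255))>0))
for q in (b,):
    p=L[q]; print(q.sum(),p.mean(0),p[:,2].min(),p[:,2].max(),cv2.minAreaRect((p[:,:2]*1000).astype(np.float32)))
# side face (facing +x)
f=(abs(L[...,1])<.009)&(L[...,2]>-.008)&(L[...,2]<.035)&(L[...,0]>.005)&(L[...,0]<.03)
p=L[f]; A=np.polyfit(p[:,2],p[:,0],1); print("front face x(z)",A, f.sum(), np.polyfit(p[:,1],p[:,0],1))
row(.5352,-.0752,.12,-.347)
print(tool(s).round(4))
```

```text
6070 [ 0.00401053 -0.00111508 -0.01409679] -0.02044101496689038 -0.009001705705902835 ((2.1743459701538086, -0.8673915863037109), (31.579105377197266, 30.071453094482422), 87.87861633300781)
front face x(z) [0.00881691 0.01614455] 2359 [0.00320616 0.01624138]
yaw now 2.7 row [ 0.0954 -0.0042  0.0955] [ 0.0004 -0.0042 -0.0943] q6 0.26 dist 0.135
[[-9.040e-01  4.276e-01 -4.200e-03  6.236e-01]
 [ 4.276e-01  9.040e-01  2.000e-03 -1.126e-01]
 [ 4.600e-03  1.000e-04 -1.000e+00  2.149e-01]
 [ 0.000e+00  0.000e+00  0.000e+00  1.000e+00]]
```

Run:
```python
from h import *
s=robot.sense(); c=robot.camera("wrist"); W=cloud(c,s)
T=np.linalg.inv(tool(s)); L=W@T[:3,:3].T+T[:3,3]
for z0,z1 in((-.013,-.008),(-.008,0),(0,.01),(.01,.02),(.023,.028),(.028,.033),(.033,.038)):
    f=(abs(L[...,1])<.02)&(L[...,2]>z0)&(L[...,2]<z1)&(abs(L[...,0]-.0163)<.0025)
    y=L[f][:,1]; print(z0,f.sum(),np.percentile(y,[1,50,99]).round(4) if len(y) else 0)
h=cv2.cvtColor(c["pixels"],cv2.COLOR_BGR2HSV)
w=(cv2.inRange(h,(0,0,130),(180,70,255))>0)&(np.hypot(L[...,0],L[...,1])<.03)&(abs(L[...,2]+.015)<.004)
n,lab,st,ce=cv2.connectedComponentsWithStats(w.astype(np.uint8)); k=1+st[1:,4].argmax(); p=L[lab==k]
print("patch",st[k],p.mean(0),cv2.minAreaRect((p[:,:2]*1000).astype(np.float32)))
```

```text
-0.013 536 [-0.0118 -0.0009  0.0098]
-0.008 735 [-0.0118 -0.0012  0.0097]
0 744 [-0.0118 -0.0008  0.0098]
0.01 621 [-0.0118 -0.0012  0.0098]
0.023 293 [-0.012  -0.0012  0.0099]
0.028 271 [-0.0122 -0.0012  0.0102]
0.033 150 [-0.0121 -0.0008  0.0102]
patch [ 302  337   39   50 1922] [ 0.00236624 -0.00113547 -0.01442839] ((2.0844764709472656, -1.1314725875854492), (19.116518020629883, 12.260007858276367), 0.05928104743361473)
```

```bash
python3 -c "
from h import *
row(.5374,-.0746,.2,-.347)"
```

```text
yaw now 2.701 row [ 0.0941 -0.003   0.0157] [ 0.0004 -0.0038 -0.0939] q6 0.26 dist 0.095
```

In the tool's units: 0.14 m / 0.75 = 0.1867, 0.115 m / 0.75 = 0.1533, -0.094 rad / 3.1416 = -0.0299.

```bash
python3 shift.py '{"ticks": [[0.0667,-0.004,0.02,0,-0.0013,-0.0299],[0.1253,-0.004,0.02,0,-0.0013,-0.0299],[0.1253,-0.004,0.02,0,-0.0013,-0.0299],[0.1253,-0.004,0.0867,0,-0.0013,-0.0299],[0.1253,-0.004,0.1533,0,-0.0013,-0.0299],[0.1253,-0.004,0.1867,0,-0.0013,-0.0299],[0.1253,-0.004,0.1867,0,-0.0013,-0.0299],[0.1253,-0.004,0.1867,0,-0.0013,-0.0299]]}'
python3 - <<'E'
from h import *
s=robot.sense(); c=robot.camera("wrist")
row(.5374,-.0746,.06,-.347)
I=rectify(c,s,.02,.5355,-.0742,-.347,.05,6000); cv2.imwrite("pics/r6.png",cv2.convertScaleAbs(I,alpha=2.5))
E
```

```text
t: 7.75
position: [0.5386, -0.0745, 0.0765]
eef_rot: [0.172, 0.985, 0.0, 0.001]
wrist_force: [0.5, 0.1, -0.2]
finger_gap: 0.0217
grasp_force: 39.6
yaw now 2.795 row [ 0.0025 -0.0007  0.0175] [0.0012 0.0045 0.0004] q6 0.21 dist 0.018
```

View pics/r6.png

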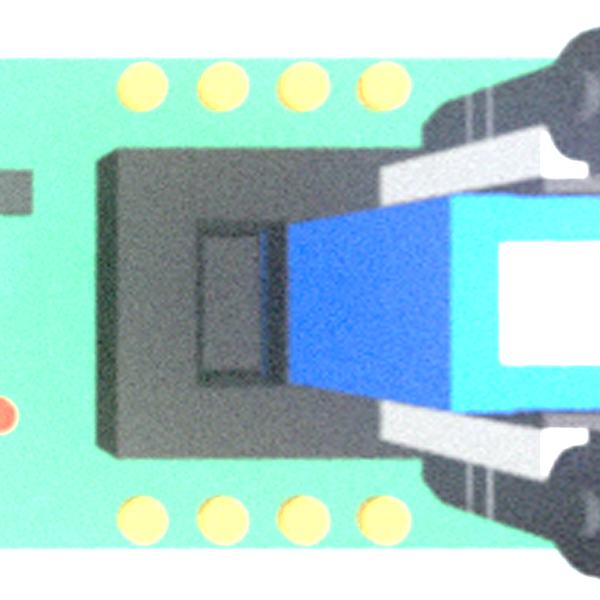

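y is aligned (relay foot and pocket both centred near row 304). I'll correct the small x error, then lower.

In the tool's units: 0.01 m / 0.75 = 0.0133, -0.0005 m / 0.75 = -0.0007, 0.003 rad / 3.1416 = 0.001.

```bash
python3 shift.py '{"ticks": [[0.0027,-0.0007,0,0,0.001,0],[0.0027,-0.0007,0,0,0.001,0],[0.0027,-0.0007,0.0067,0,0.001,0],[0.0027,-0.0007,0.0133,0,0.001,0],[0.0027,-0.0007,0.0133,0,0.001,0]]}'
python3 -c "
from h import *
row(.5372,-.0745,.0466,-.347);row(.5372,-.0745,.0466,-.347)"
```

```text
t: 8.3
position: [0.5362, -0.0745, 0.0651]
eef_rot: [0.173, 0.985, 0.0, -0.001]
wrist_force: [-0.6, 0.6, -0.2]
finger_gap: 0.0216
grasp_force: 39.6
yaw now 2.795 row [-0.001   0.0003  0.0185] [ 0.0004 -0.0023  0.    ] q6 0.21 dist 0.019
yaw now 2.795 row [-0.001   0.0003  0.0185] [ 0.0004 -0.0023  0.    ] q6 0.21 dist 0.019
```

In the tool's units: 0.01 m / 0.75 = 0.0133, 0.008 m / 0.75 = 0.0107, -0.002 rad / 3.1416 = -0.0006.

```bash
python3 shift.py '{"ticks": [[-0.0013,0,0.0053,0,-0.0006,0],[-0.0013,0,0.008,0,-0.0006,0],[-0.0013,0,0.0107,0,-0.0006,0],[-0.0013,0,0.0133,0,-0.0006,0],[-0.0013,0,0.0133,0,-0.0006,0]]}'
python3 -c "
from h import *
row(.5372,-.0745,.0466,-.347)"
```

```text
t: 8.8
position: [0.5375, -0.0749, 0.0555]
eef_rot: [0.173, 0.985, 0.0, 0.0]
wrist_force: [0.2, 0.2, -0.9]
finger_gap: 0.0215
grasp_force: 39.6
yaw now 2.795 row [0.0004 0.0002 0.0089] [0.0005 0.0005 0.0001] q6 0.21 dist 0.009
```

It's 6 mm into the pocket with no force, so I'll keep lowering until it bottoms.

In the tool's units: 0.0105 m / 0.75 = 0.014, 0.0095 m / 0.75 = 0.0127.

```bash
python3 shift.py '{"ticks": [[0,0,0.004,0,0,0],[0,0,0.008,0,0,0],[0,0,0.0107,0,0,0],[0,0,0.0127,0,0,0],[0,0,0.014,0,0,0],[0,0,0.014,0,0,0]]}'
```

```text
t: 9.4
position: [0.5378, -0.0749, 0.0471]
eef_rot: [0.173, 0.985, 0.0, 0.001]
wrist_force: [-4.9, 0.4, 14.6]
finger_gap: 0.0214
grasp_force: 41.7
```

Seated: TCP 0.0471 against 0.0466 expected, with 15 N reaction. Release and lift.

In the tool's units: -0.001 m / 0.75 = -0.0013.

```bash
python3 shift.py '{"ticks": [[0,0,-0.0013,0,0,0],[0,0,-0.0013,0,0,0],[0,0,-0.0013,0,0,0]]}' 0.045
python3 shift.py '{"ticks": [[0,0,-0.04,0,0,0],[0,0,-0.1067,0,0,0],[0,0,-0.16,0,0,0],[0,0,-0.16,0,0,0],[0,0,-0.16,0,0,0]]}'
python3 - <<'E'
from h import *
c,W=grab("wrist","w7"); rect(W,.536,-.074,.03,.05,.075); rect(W,.616,-.016,.02,.087,.097)
row(.6162,-.0162,.15,1.92)
E
```

```text
t: 9.7
position: [0.5379, -0.0749, 0.0462]
eef_rot: [0.173, 0.985, 0.0, 0.001]
wrist_force: [0.2, -0.2, -0.4]
finger_gap: 0.0446
grasp_force: 0.0
t: 10.2
position: [0.5385, -0.075, 0.1672]
eef_rot: [0.173, 0.985, 0.0, 0.002]
wrist_force: [-0.5, -0.5, -0.8]
finger_gap: 0.0447
grasp_force: 0.0
1792 [ 0.5339 -0.0745  0.0608] ((535.2769775390625, -75.06155395507812), (21.99115753173828, 28.710773468017578), 70.16778564453125)
506 [ 0.6148 -0.0162  0.0915] ((615.9449462890625, -15.816462516784668), (14.615458488464355, 13.40647029876709), 19.01763343811035)
yaw now 2.795 row [-0.0542  0.082   0.016 ] [8.000e-04 3.000e-04 8.747e-01] q6 0.21 dist 0.1
```

Relay top at 60.8 mm, so it's home. Now the lever knob.

In the tool's units: 0.082 m / 0.75 = 0.1093, 0.045 m / 0.75 = 0.06, 0.875 rad / 3.1416 = 0.2785.

```bash
python3 shift.py '{"ticks": [[-0.072,0.1093,0.0267,0,0,0.2785],[-0.072,0.1093,0.0267,0,0,0.2785],[-0.072,0.1093,0.0267,0,0,0.2785],[-0.072,0.1093,0.0267,0,0,0.2785],[-0.072,0.1093,0.0267,0,0,0.2785],[-0.072,0.1093,0.0267,0,0,0.2785],[-0.072,0.1093,0.0267,0,0,0.2785],[-0.072,0.1093,0.06,0,0,0.2785],[-0.072,0.1093,0.0987,0,0,0.2785],[-0.072,0.1093,0.0987,0,0,0.2785],[-0.072,0.1093,0.0987,0,0,0.2785]]}' 0.045
python3 shift.py '{"ticks": [[0,0,0,0,0,0],[0,0,0,0,0,0],[0,0,0,0,0,0],[0,0,0,0,0,0],[0,0,0,0,0,0]]}' 0.01 20
python3 - <<'E'
from h import *
np.set_printoptions(suppress=True,precision=4)
s=robot.sense(); T=tool(s); P=np.array([.5750,-.0884]); k=T[:2,3]; d=k-P; print("r",np.hypot(*d),"ang",np.arctan2(d[1],d[0]))
a0=np.arctan2(d[1],d[0]); r=.084
for a in np.linspace(a0,2.795+.06,9)[1:]:
    q=P+r*np.array([np.cos(a),np.sin(a)]); print(a.round(3),(T[:3,:3].T@np.r_[q-k,0])[:2].round(4))
print(k,T[:3,0])
E
```

```text
t: 11.35
position: [0.6151, -0.0162, 0.0914]
eef_rot: [0.573, 0.82, -0.0, -0.001]
wrist_force: [0.8, 0.4, -0.4]
finger_gap: 0.0451
grasp_force: 0.0
t: 11.85
position: [0.6172, -0.0163, 0.0937]
eef_rot: [0.574, 0.819, 0.001, 0.001]
wrist_force: [-0.9, -0.1, 6.4]
finger_gap: 0.0128
grasp_force: 20.2
r 0.08352718999630183 ang 1.0412177188284792
1.268 [ 0.0135 -0.0133]
1.495 [ 0.0232 -0.0297]
1.721 [ 0.029  -0.0477]
1.948 [ 0.0306 -0.0667]
2.175 [ 0.028  -0.0855]
2.402 [ 0.0211 -0.1032]
2.628 [ 0.0105 -0.119 ]
2.855 [-0.0035 -0.1319]
[ 0.6172 -0.0163] [-0.3418  0.9398 -0.0012]
```

In the tool's units: -0.1319 m / 0.75 = -0.1759, -0.1255 m / 0.75 = -0.1673.

```bash
python3 shift.py '{"ticks": [[0.0093,-0.008,0,0,0,0],[0.018,-0.0177,0,0,0,0],[0.0249,-0.0287,0,0,0,0],[0.0309,-0.0396,0,0,0,0],[0.0353,-0.0513,0,0,0,0],[0.0387,-0.0636,0,0,0,0],[0.0403,-0.076,0,0,0,0],[0.0408,-0.0889,0,0,0,0],[0.0397,-0.1013,0,0,0,0],[0.0373,-0.114,0,0,0,0],[0.0333,-0.126,0,0,0,0],[0.0281,-0.1376,0,0,0,0],[0.0217,-0.148,0,0,0,0],[0.014,-0.1587,0,0,0,0],[0.0053,-0.1673,0,0,0,0],[-0.0047,-0.1759,0,0,0,0],[-0.0047,-0.1759,0,0,0,0]]}'
python3 - <<'E'
from h import *
s=robot.sense(); P=np.array([.5750,-.0884]); d=s["position"][:2]-P; print("r",np.hypot(*d),"ang",np.arctan2(d[1],d[0]),s["wrist_force"],s["grasp_force"])
E
```

```text
t: 13.55
position: [0.4948, -0.0609, 0.0929]
eef_rot: [0.573, 0.819, 0.006, -0.001]
wrist_force: [3.2, 11.9, 3.6]
finger_gap: 0.0129
grasp_force: 20.9
r 0.08475240598174154 ang 2.8109281582747636 [ 3.21066839 11.87824779  3.62029635] 20.897018015384674
```

The lever is against its stop, with 12 N reaction at 2.81 rad. Release, lift, and look at the key.

In the tool's units: -0.14 m / 0.75 = -0.1867, -0.1 m / 0.75 = -0.1333.

```bash
python3 shift.py '{"ticks": [[0,0,0,0,0,0],[0,0,0,0,0,0],[0,0,0,0,0,0]]}' 0.06
python3 shift.py '{"ticks": [[0,0,-0.0667,0,0,0],[0,0,-0.1333,0,0,0],[0,0,-0.1867,0,0,0],[0,0,-0.1867,0,0,0]]}'
python3 - <<'E'
from h import *
c,W=grab("wrist","w8")
p=W[(W[...,2]>.063)&(W[...,2]<.074)&(np.hypot(W[...,0]-.535,W[...,1]+.075)<.1)]
print("bar",cv2.minAreaRect((p[:,:2]*1000).astype(np.float32))); v=cv2.fitLine((p[:,:2]*1000).astype(np.float32),cv2.DIST_HUBER,0,.01,.01).ravel();print(v,np.arctan2(v[1],v[0]))
rect(W,.4955,-.0605,.02,.087,.097)
for n in("top","scene"):
    V=cloud(np.load(f"{n}0.npz"))
    rect(V,.447,.148,.05,.058,.069);rect(V,.447,.148,.05,.105,.12)
row(.447,.148,.23,1.57)
E
```

```text
t: 13.85
position: [0.4924, -0.0645, 0.0917]
eef_rot: [0.574, 0.819, -0.0, -0.0]
wrist_force: [0.6, 0.4, -0.1]
finger_gap: 0.0556
grasp_force: 0.0
t: 14.25
position: [0.4967, -0.0652, 0.2379]
eef_rot: [0.574, 0.819, 0.003, 0.005]
wrist_force: [0.4, 0.1, 0.9]
finger_gap: 0.0598
grasp_force: 0.0
bar ((535.3154296875, -74.947265625), (18.591157913208008, 98.00418853759766), 72.27959442138672)
[ 9.3918806e-01 -3.4340328e-01  5.3493744e+02 -7.2755745e+01] -0.35053813
321 [ 0.4953 -0.0591  0.0919] ((495.27044677734375, -59.516395568847656), (13.279892921447754, 13.076000213623047), 19.702966690063477)
191 [0.446  0.1446 0.0657] ((450.04638671875, 148.47911071777344), (60.52070999145508, 44.630462646484375), 5.801111698150635)
143 [0.4503 0.1477 0.1145] ((450.5324401855469, 148.30508422851562), (35.880470275878906, 18.386369705200195), 5.713334083557129)
225 [0.4617 0.1445 0.0648] ((448.51953125, 149.86964416503906), (65.66944122314453, 46.37718200683594), 6.004804611206055)
140 [0.4527 0.1478 0.1132] ((447.99908447265625, 148.88095092773438), (42.092159271240234, 18.938404083251953), 5.3672380447387695)
yaw now 1.919 row [0.2166 0.0275 0.0044] [0.0067 0.002  0.3495] q6 1.09 dist 0.218
```

Lever shut: the bar's yaw is -0.3505, the socket's -0.347. On to the key.

```bash
python3 -c "
from h import *
row(.450,.1485,.23,.10)"
```

```text
yaw now 1.919 row [0.2161 0.0305 0.0045] [ 0.0033  0.0068 -1.3221] q6 1.09 dist 0.218
```

Careful with the scale: shifts go in shares of 0.75 m and turns go in shares of pi rad. That gives: 0.216 m / 0.75 = 0.288, 0.031 m / 0.75 = 0.0413, -1.322 rad / 3.1416 = -0.4208.

```bash
python3 shift.py '{"ticks": [[0.288,0.0413,0.0053,0.001,0.0022,-0.4208],[0.288,0.0413,0.0053,0.001,0.0022,-0.4208],[0.288,0.0413,0.0053,0.001,0.0022,-0.4208],[0.288,0.0413,0.0053,0.001,0.0022,-0.4208],[0.288,0.0413,0.0053,0.001,0.0022,-0.4208],[0.288,0.0413,0.0053,0.001,0.0022,-0.4208],[0.288,0.0413,0.0053,0.001,0.0022,-0.4208],[0.288,0.0413,0.0053,0.001,0.0022,-0.4208],[0.288,0.0413,0.0053,0.001,0.0022,-0.4208],[0.288,0.0413,0.0053,0.001,0.0022,-0.4208],[0.288,0.0413,0.0053,0.001,0.0022,-0.4208]]}'
python3 - <<'E'
from h import *
c,W=grab("wrist","w9"); rect(W,.450,.1485,.04,.109,.12); rect(W,.45,.1485,.06,.06,.068)
row(.450,.1485,.23,.10)
E
```

```text
t: 15.4
position: [0.4478, 0.1486, 0.227]
eef_rot: [-0.049, 0.999, 0.0, -0.004]
wrist_force: [0.8, -0.5, -0.5]
finger_gap: 0.0598
grasp_force: 0.0
1631 [0.4488 0.147  0.1142] ((449.8078308105469, 147.22027587890625), (36.572513580322266, 17.84418487548828), 4.932224750518799)
2354 [0.4433 0.1474 0.0661] ((449.1026611328125, 147.54074096679688), (60.421592712402344, 43.999847412109375), 4.824440956115723)
yaw now -3.044 row [-0.0019 -0.0004 -0.0028] [ 0.0014 -0.0077 -0.0022] q6 0.22 dist 0.003
```

In the tool's units: 0.13 m / 0.75 = 0.1733, 0.122 m / 0.75 = 0.1627, 0.01 rad / 3.1416 = 0.0032.

```bash
python3 shift.py '{"ticks": [[-0.0013,-0.0007,0.0667,0,-0.0013,0.0032],[-0.0013,-0.0007,0.1333,0,-0.0013,0.0032],[-0.0013,-0.0007,0.1627,0,-0.0013,0.0032],[-0.0013,-0.0007,0.1733,0,-0.0013,0.0032],[-0.0013,-0.0007,0.1733,0,-0.0013,0.0032],[-0.0013,-0.0007,0.1733,0,-0.0013,0.0032]]}'
python3 shift.py '{"ticks": [[0,0,0,0,0,0],[0,0,0,0,0,0],[0,0,0,0,0,0],[0,0,0,0,0,0],[0,0,0,0,0,0]]}' 0.01 60
python3 -c "
from h import *
s=robot.sense();print(tool(s).round(4))"
```

```text
t: 16.05
position: [0.4502, 0.1491, 0.0994]
eef_rot: [-0.045, 0.999, 0.001, 0.0]
wrist_force: [-0.1, -0.3, 0.8]
finger_gap: 0.0598
grasp_force: 0.0
t: 16.55
position: [0.45, 0.1491, 0.0994]
eef_rot: [-0.045, 0.999, 0.001, 0.0]
wrist_force: [-0.8, -0.8, 6.7]
finger_gap: 0.0173
grasp_force: 59.2
[[-9.959e-01 -8.990e-02  5.000e-04  4.500e-01]
 [-8.990e-02  9.959e-01  2.400e-03  1.491e-01]
 [-7.000e-04  2.300e-03 -1.000e+00  9.940e-02]
 [ 0.000e+00  0.000e+00  0.000e+00  1.000e+00]]
```

Gripped (gap 17.3 mm, 59 N). Lift, then move beside the guard to view the slot clear of the key.

In the tool's units: -0.13 m / 0.75 = -0.1733, -0.07 m / 0.75 = -0.0933.

```bash
python3 shift.py '{"ticks": [[0,0,-0.04,0,0,0],[0,0,-0.0933,0,0,0],[0,0,-0.1467,0,0,0],[0,0,-0.1733,0,0,0],[0,0,-0.1733,0,0,0]]}'
python3 -c "
from h import *
row(.65,.195,.23,.225)"
```

```text
t: 17.05
position: [0.4513, 0.1493, 0.2315]
eef_rot: [-0.045, 0.999, 0.002, 0.002]
wrist_force: [0.2, -0.1, -1.5]
finger_gap: 0.017
grasp_force: 59.1
yaw now -3.052 row [-0.202   0.0277  0.0026] [ 0.0031  0.0052 -0.1349] q6 0.23 dist 0.204
```

In the tool's units: -0.202 m / 0.75 = -0.2693, 0.028 m / 0.75 = 0.0373, -0.135 rad / 3.1416 = -0.043.

```bash
python3 shift.py '{"ticks": [[-0.2693,0.0373,0.0027,0,0,-0.043],[-0.2693,0.0373,0.0027,0,0,-0.043],[-0.2693,0.0373,0.0027,0,0,-0.043],[-0.2693,0.0373,0.0027,0,0,-0.043],[-0.2693,0.0373,0.0027,0,0,-0.043],[-0.2693,0.0373,0.0027,0,0,-0.043],[-0.2693,0.0373,0.0027,0,0,-0.043],[-0.2693,0.0373,0.0027,0,0,-0.043]]}'
python3 - <<'E'
from h import *
s=robot.sense(); c=robot.camera("wrist"); W=cloud(c,s); print(s["position"],s["joint_vel"].round(3)); cv2.imwrite("pics/w10.png",c["pixels"])
rect(W,.6275,.269,.08,.085,.096)
I=rectify(c,s,.09,.6275,.269,.225,.05,6000); 
J=cv2.resize(c["pixels"],(400,300)); K=np.zeros((600,400,3),np.uint8); K[:300]=J
cv2.imwrite("pics/r10.png",np.hstack([K,cv2.resize(I,(400,400)).__class__((600,400,3),dtype=np.uint8)*0+cv2.copyMakeBorder(cv2.resize(I,(400,400)),0,200,0,0,0)]))
y=cv2.inRange(cv2.cvtColor(I,cv2.COLOR_BGR2HSV),(18,90,60),(38,255,255))
sub=cv2.bitwise_not(y)[150:450,150:450]; n,l,st,ce=cv2.connectedComponentsWithStats(sub); 
for k in range(1,n):
    if st[k,4]>500: q=np.argwhere(l==k)[:,::-1].astype(np.float32)+150; print(st[k],cv2.minAreaRect(q))
E
```

```text
t: 17.85
position: [0.6462, 0.1942, 0.2262]
eef_rot: [-0.112, 0.994, 0.001, -0.001]
wrist_force: [-0.0, 0.3, -0.3]
finger_gap: 0.0169
grasp_force: 59.1
[0.64624741 0.19424293 0.22617674] [ 0.001 -0.013  0.009 -0.003  0.    -0.   ]
16543 [0.6246 0.2669 0.0901] ((627.5327758789062, 267.9813232421875), (100.45130920410156, 80.85186767578125), 13.150691986083984)
[  52  137  183   56 9650] ((293.0, 314.5), (55.0, 182.0), 90.0)
```

View pics/r10.png

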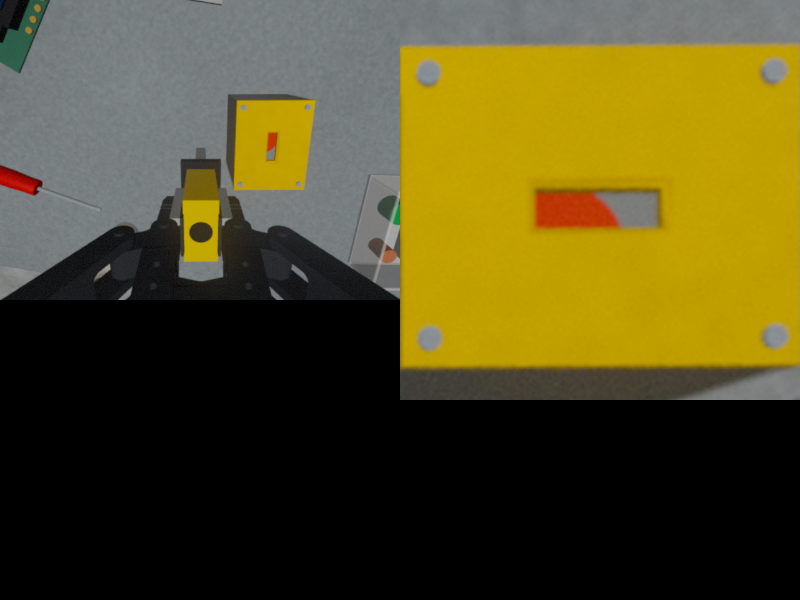

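The slot is at about (598,208) in the orthophoto panel, its long side aligned with the assumed yaw of 0.225. Next I'll refine the slot centre and measure the blade in the hand with the same camera.

Run:
```python
from h import *
s=robot.sense(); c=robot.camera("wrist"); W=cloud(c,s); T0=tool(s); T=np.linalg.inv(T0); L=W@T[:3,:3].T+T[:3,3]
I=rectify(c,s,.09,.6275,.269,.225,.065,6000); h=cv2.cvtColor(I,cv2.COLOR_BGR2HSV)
y=cv2.inRange(h,(18,90,60),(38,255,255)); n,l,st,ce=cv2.connectedComponentsWithStats(y); k=l[390+150,390]
q=np.argwhere(l==k)[:,::-1].astype(np.float32)
# robust edges: median of outermost pixels along rows / columns
m=(l==k); rows=range(250,330); R=[np.flatnonzero(m[r])[[0,-1]] for r in list(range(200,330))+list(range(450,560))]; C=[np.flatnonzero(m[:,x])[[0,-1]] for x in list(range(150,290))+list(range(480,620))]
R=np.array(R);C=np.array(C); print("x edges",np.median(R,0),"y edges",np.median(C,0), st[k], "tilt top",np.polyfit(range(len(C)),C[:,0],1)[0])
e=np.array([np.median(R,0).mean(),np.median(C,0).mean()])-390; lx,ly=e[0]/6000,-e[1]/6000; print("plate centre local mm",lx*1e3,ly*1e3)
S=[.6275+lx*np.cos(.225)-ly*np.sin(.225),.269+lx*np.sin(.225)+ly*np.cos(.225)]; print("plate c world",S)
for z0,z1,a in((-.013,-.002,.009),(.021,.026,.013),(.03,.045,.004),(.05,.06,.004),(.06,.075,.004),(.075,.086,.004),(.086,.0895,.004),(.087,.1,.004)):
    f=(abs(L[...,1])<.02)&(L[...,2]>z0)&(L[...,2]<z1)&(L[...,0]>.008)&(L[...,0]<.03); p=L[f]
    if f.sum()>5: print(z0,f.sum(),"x",np.median(p[:,0]).round(4),"y",np.percentile(p[:,1],[2,50,98]).round(4),"zmax",p[:,2].max().round(4))
print(T0.round(4))
```

```text
x edges [ 85. 692.] y edges [157. 646.] [    84    155    611    496 283587] tilt top -0.01137478065500111
plate centre local mm -0.25 -1.9166666666666665
plate c world [np.float64(0.6276839220006519), np.float64(0.26707586803758493)]
-0.013 1462 x 0.018 y [-0.0162 -0.0017  0.0131] zmax -0.002
0.021 224 x 0.0183 y [-0.0102 -0.0018  0.0071] zmax 0.026
0.03 149 x 0.0233 y [-0.0142 -0.0014  0.0109] zmax 0.0341
0.05 41 x 0.0154 y [-0.0056 -0.0018  0.002 ] zmax 0.0599
0.06 145 x 0.0154 y [-0.0053 -0.0013  0.0022] zmax 0.0749
0.075 85 x 0.0154 y [-0.0055 -0.0018  0.002 ] zmax 0.0859
0.086 10 x 0.0152 y [-0.0044 -0.0015  0.0014] zmax 0.0872
[[-0.9747 -0.2234 -0.0021  0.6465]
 [-0.2234  0.9747  0.0017  0.1943]
 [ 0.0017  0.0021 -1.      0.2267]
 [ 0.      0.      0.      1.    ]]
```

```bash
python3 -c "
from h import *
row(.6276,.2692,.192,.23)"
```

```text
yaw now -2.916 row [0.0019 0.0771 0.0351] [ 0.0022 -0.001  -0.0047] q6 0.07 dist 0.085
```

In the tool's units: 0.077 m / 0.75 = 0.1027, 0.04 m / 0.75 = 0.0533, -0.005 rad / 3.1416 = -0.0016.

```bash
python3 shift.py '{"ticks": [[0.0027,0.0533,0,0,0,-0.0016],[0.0027,0.1027,0,0,0,-0.0016],[0.0027,0.1027,0.0267,0,0,-0.0016],[0.0027,0.1027,0.0453,0,0,-0.0016],[0.0027,0.1027,0.0453,0,0,-0.0016],[0.0027,0.1027,0.0453,0,0,-0.0016],[0.0027,0.1027,0.0453,0,0,-0.0016]]}'
cat > m.py <<'E'
from h import *
import sys
s=robot.sense(); c=robot.camera("wrist"); W=cloud(c,s); T0=tool(s); T=np.linalg.inv(T0); L=W@T[:3,:3].T+T[:3,3]
print(s["position"].round(4)); row(.6276,.2692,.18,.23)
I=rectify(c,s,.09,.6276,.2675,.23,.025,12000)
cv2.imwrite(sys.argv[1],np.hstack([c["pixels"][60:360,170:470].repeat(2,0).repeat(2,1)[:600,100:300],I]))
for z0,z1 in((.05,.07),(.07,.083),(.083,.0875)):
    f=(abs(L[...,1])<.007)&(L[...,2]>z0)&(L[...,2]<z1)&(L[...,0]>.008)&(L[...,0]<.02); p=L[f]
    if f.sum()>5: print(z0,f.sum(),"x",np.median(p[:,0]).round(4),"y",np.percentile(p[:,1],[2,50,98]).round(4),"world",np.median(W[f],0).round(4))
rect(W,.6275,.268,.08,.087,.094)
E
python3 m.py pics/r11.png
```

```text
t: 18.65
position: [0.6291, 0.2692, 0.1937]
eef_rot: [-0.115, 0.993, 0.001, 0.0]
wrist_force: [-0.7, -0.3, 0.1]
finger_gap: 0.0171
grasp_force: 59.3
[0.6291 0.2692 0.1937]
yaw now -2.912 row [0.0017 0.0003 0.0138] [ 0.0025  0.001  -0.0004] q6 0.17 dist 0.014
0.05 138 x 0.0154 y [-0.0054 -0.0018  0.0022] world [0.6146 0.2642 0.1313]
0.07 111 x 0.0154 y [-0.0054 -0.0018  0.0019] world [0.6146 0.2642 0.1176]
0.083 31 x 0.0154 y [-0.0056 -0.0018  0.002 ] world [0.6146 0.2641 0.1087]
15545 [0.6136 0.2646 0.0902] ((627.44970703125, 267.71868896484375), (100.05438232421875, 80.37904357910156), 13.254687309265137)
```

View pics/r11.png

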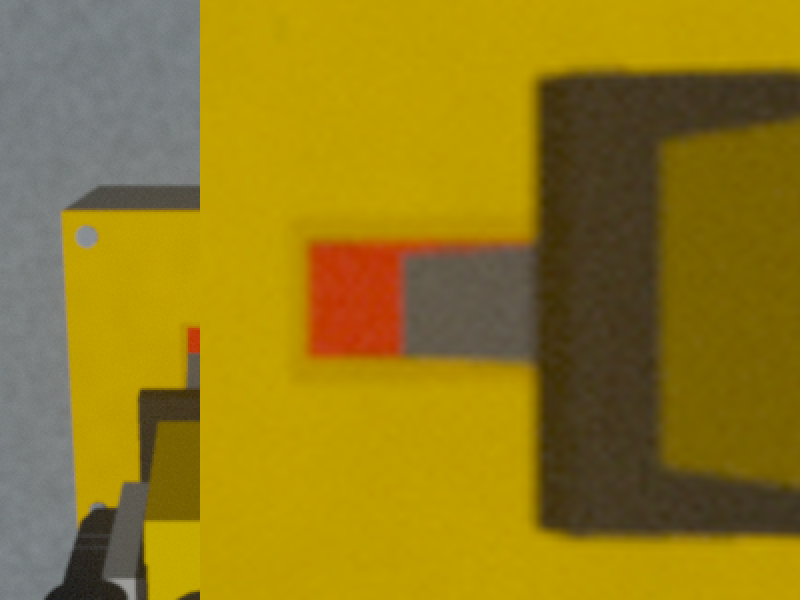

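Slot centre measures (0.6276, 0.2675), edges 108 px / 16.0 mm out as they should be. The blade is 1.6 mm off along its length and 0.3 mm across. Correct that and lower.

In the tool's units: 0.009 m / 0.75 = 0.012, 0.0017 m / 0.75 = 0.0023, 0.001 rad / 3.1416 = 0.0003.

```bash
python3 shift.py '{"ticks": [[0.0023,0.0004,0,0,0.0003,0],[0.0023,0.0004,0.0053,0,0.0003,0],[0.0023,0.0004,0.0107,0,0.0003,0],[0.0023,0.0004,0.012,0,0.0003,0],[0.0023,0.0004,0.012,0,0.0003,0],[0.0023,0.0004,0.012,0,0.0003,0]]}'
python3 -c "
from h import *
row(.6276,.2692,.18,.23)"
```

```text
t: 19.3
position: [0.627, 0.2692, 0.1831]
eef_rot: [-0.115, 0.993, 0.001, -0.001]
wrist_force: [0.9, 0.4, -1.6]
finger_gap: 0.0169
grasp_force: 59.3
yaw now -2.911 row [-0.0006 -0.0002  0.0031] [ 0.0021 -0.0026  0.0001] q6 0.17 dist 0.003
```

In the tool's units: 0.012 m / 0.75 = 0.016, 0.009 m / 0.75 = 0.012, -0.002 rad / 3.1416 = -0.0006.

```bash
python3 shift.py '{"ticks": [[-0.0008,0,0.004,0.0003,-0.0006,0],[-0.0008,0,0.008,0.0003,-0.0006,0],[-0.0008,0,0.012,0.0003,-0.0006,0],[-0.0008,0,0.016,0.0003,-0.0006,0],[-0.0008,0,0.016,0.0003,-0.0006,0]]}'
python3 -c "
from h import *
row(.6276,.2692,.15,.23); print(robot.sense()['moment'].round(2))"
```

```text
t: 19.8
position: [0.6271, 0.2692, 0.1704]
eef_rot: [-0.115, 0.993, 0.0, -0.001]
wrist_force: [-0.7, 0.5, -0.2]
finger_gap: 0.0173
grasp_force: 59.3
yaw now -2.911 row [-0.0005 -0.0001  0.0204] [ 0.0009 -0.0016  0.0001] q6 0.17 dist 0.02
[0.04 0.01 0.04]
```

In the slot with no force. Continue to just above the plunger.

In the tool's units: 0.026 m / 0.75 = 0.0347, 0.024 m / 0.75 = 0.032, -0.001 rad / 3.1416 = -0.0003.

```bash
python3 shift.py '{"ticks": [[-0.0004,0,0.0133,0,-0.0003,0],[-0.0004,0,0.024,0,-0.0003,0],[-0.0004,0,0.032,0,-0.0003,0],[-0.0004,0,0.0347,0,-0.0003,0],[-0.0004,0,0.0347,0,-0.0003,0]]}'
python3 shift.py '{"ticks": [[0,0,0.0027,0,0,0],[0,0,0.0027,0,0,0]]}'
python3 shift.py '{"ticks": [[0,0,0.0027,0,0,0],[0,0,0.0027,0,0,0]]}'
python3 shift.py '{"ticks": [[0,0,0.0027,0,0,0],[0,0,0.0027,0,0,0]]}'
python3 shift.py '{"ticks": [[0,0,0.0027,0,0,0],[0,0,0.0027,0,0,0]]}'
```

```text
t: 20.3
position: [0.6275, 0.2693, 0.1445]
eef_rot: [-0.115, 0.993, 0.0, -0.0]
wrist_force: [-0.4, 0.3, -0.5]
finger_gap: 0.0173
grasp_force: 59.3
t: 20.5
position: [0.628, 0.2695, 0.1433]
eef_rot: [-0.115, 0.993, 0.001, 0.0]
wrist_force: [0.8, 0.6, -1.3]
finger_gap: 0.0174
grasp_force: 59.3
t: 20.7
position: [0.6282, 0.2696, 0.1416]
eef_rot: [-0.115, 0.993, 0.001, 0.001]
wrist_force: [0.2, 0.6, -1.4]
finger_gap: 0.0175
grasp_force: 59.4
t: 20.9
position: [0.6282, 0.2696, 0.1396]
eef_rot: [-0.115, 0.993, 0.001, 0.001]
wrist_force: [-0.0, -0.2, 1.7]
finger_gap: 0.0172
grasp_force: 59.4
t: 21.1
position: [0.6282, 0.2697, 0.1374]
eef_rot: [-0.115, 0.993, 0.001, 0.001]
wrist_force: [1.0, 0.9, 2.6]
finger_gap: 0.0173
grasp_force: 59.5
```

Contact at TCP z ≈ 0.141, as predicted. Press to 0.1305.

In the tool's units: 0.007 m / 0.75 = 0.0093, 0.005 m / 0.75 = 0.0067.

```bash
python3 shift.py '{"ticks": [[0.0007,0,0.004,0,0,0],[0.0007,0,0.0067,0,0,0],[0.0007,0,0.0093,0,0,0],[0.0007,0,0.0093,0,0,0],[0.0007,0,0.0093,0,0,0]]}'
python3 - <<'E'
from h import *
F=[]
for i in range(6):
    c=robot.camera("wrist"); s=robot.sense(); F.append(s["wrist_force"][2])
W=cloud(c,s); T=np.linalg.inv(tool(s)); L=W@T[:3,:3].T+T[:3,3]
print(s["t"],s["position"],np.mean(F),s["finger_gap"])
f=(abs(L[...,1])<.017)&(L[...,2]>.02)&(L[...,2]<.045)&(L[...,0]>.019)&(L[...,0]<.024); p=W[f]; print("collar",f.sum(),np.percentile(p[:,2],[2,50,98]))
f=(abs(L[...,1]+.0017)<.008)&(abs(L[...,0])<.012)&(L[...,2]<0)&(L[...,2]>-.03); print("handle top z (expect tip+.106)",np.median(W[f][:,2]))
S=robot.camera("scene"); V=cloud(S); v=(np.hypot(V[...,0]-.536,V[...,1]+.075)<.1)&(V[...,2]>.063)&(V[...,2]<.074); q=V[v][:,:2].astype(np.float32)*1000; l=cv2.fitLine(q,cv2.DIST_HUBER,0,.01,.01).ravel(); print("lever",np.arctan2(l[1],l[0]))
E
```

```text
t: 21.6
position: [0.628, 0.2696, 0.1305]
eef_rot: [-0.115, 0.993, 0.001, 0.001]
wrist_force: [2.3, 0.0, 4.3]
finger_gap: 0.0173
grasp_force: 59.7
21.9 [0.62787992 0.26957596 0.13052661] 4.065389467228427 0.017176914086773878
collar 1548 [0.08923107 0.10061047 0.10426264]
handle top z (expect tip+.106) 0.14539563733715605
lever -0.34661305
```

The handle top puts the tip at 39.4 mm, so the plunger is pressed about 10.6 mm. The force agrees and the lever is still shut.

```bash
python3 -c "
from workcell import robot
print(robot.sign_off())"
```

```text
the job is handed in; nothing more can be done
None
```

The job is handed in at 22 s: the blue relay is home in the socket and the lever is shut over it. The key is still gripped, holding the plunger down about 10.5 of its 16 mm, and the orange relay, cup and calliper were not touched.

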